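# Set out the dressing things by height

### The job

Set out the four dressing things from the left of the bench on the white strip, one standing upright in the middle of each grey pad, in order of height: the tallest on the pad next to the tall steel post, then falling to the shortest at the other end of the strip. The things are the amber squeeze bottle, the dropper bottle, the gauze roll and the small ointment jar. Leave the specimen cup standing where it is.

Things in the scene. Friction and masses are not known exactly. Their poses are not given: they have to be found in the camera images.
- squeeze_bottle: Amber antiseptic squeeze bottle with a white nozzle, the tallest: 166 mm high over the nozzle; round body 53 mm across from the foot to 124 mm height at most; grasp the body, for instance with the TCP about 100 mm above its underside. About 0.19 kg. Loose, stands upright on the left of the bench, in any yaw (a wall pillar fills x > 0.52, y > 0.5). Origin at the centre of its underside, z axis up.
- dropper_bottle: Small brown dropper bottle with a black teat: 102 mm high; round body 33 mm across up to 62 mm height, then a 24 mm collar up to 77 mm and a 13 mm teat; grasp the body, TCP about 50 mm above its underside. About 0.07 kg. Loose, stands upright on the left of the bench, in any yaw (a wall pillar fills x > 0.52, y > 0.5). Origin at the centre of its underside, z axis up.
- gauze_roll: White wrapped gauze roll standing on end, a rigid cylinder 38 mm across and 62 mm high. About 0.02 kg. Loose, stands upright on the left of the bench, in any yaw (a wall pillar fills x > 0.52, y > 0.5). Origin at the centre of its underside, z axis up.
- ointment_jar: Low white screw-lid jar, the shortest: 36 mm high; body 45 mm across up to 22 mm, lid 48 mm across above that. Grasp with the TCP about 26 mm above its underside. About 0.06 kg. Loose, stands upright on the left of the bench, in any yaw (a wall pillar fills x > 0.52, y > 0.5). Origin at the centre of its underside, z axis up.
- pad_1: Grey disc, 66 mm across and 2 mm thick, fixed on the white strip; the first of four in a row, counted from the strip's left (+y) end. Origin at the centre of its underside, on the strip's top face at z = 5 mm; its top is 2 mm higher (z = 7 mm). Pads are 85 mm apart, centre to centre. Its y axis runs along the strip towards pad_1 and its z axis up.
- pad_2: Grey disc, 66 mm across and 2 mm thick, fixed on the white strip; the second of four in a row, counted from the strip's left (+y) end. Origin at the centre of its underside, on the strip's top face at z = 5 mm; its top is 2 mm higher (z = 7 mm). Pads are 85 mm apart, centre to centre. Its y axis runs along the strip towards pad_1 and its z axis up.
- pad_3: Grey disc, 66 mm across and 2 mm thick, fixed on the white strip; the third of four in a row, counted from the strip's left (+y) end. Origin at the centre of its underside, on the strip's top face at z = 5 mm; its top is 2 mm higher (z = 7 mm). Pads are 85 mm apart, centre to centre. Its y axis runs along the strip towards pad_1 and its z axis up.
- pad_4: Grey disc, 66 mm across and 2 mm thick, fixed on the white strip; the last of four in a row, counted from the strip's left (+y) end. Origin at the centre of its underside, on the strip's top face at z = 5 mm; its top is 2 mm higher (z = 7 mm). Pads are 85 mm apart, centre to centre. Its y axis runs along the strip towards pad_1 and its z axis up.
- end_post: Steel post, 14 mm thick, 76 mm high, fixed on one end of the white strip (420 x 80 x 5 mm, fixed), in line with the pads and 62.5 mm from the centre of the first or the last pad; it marks the tall end. The strip's other end has only a flat stud 7 mm high. It may stand at either end. Origin at the centre of its underside at z = 5 mm, z axis up.
- specimen_cup: Bystander: specimen cup with a yellow screw lid, 65 mm across at the lid and 66 mm high, loose, standing behind the white strip. Not to be moved. Origin at the centre of its underside, z axis up.

How it is judged:
By the outcome, as a careful person would: the job done as asked, in the order asked, and still so for the second after the job is handed in, with the robot touching nothing.
It also fails if it takes over 118 s, if anything falls off the work surface, if the arm or the gripper's body presses on something with over 40 N, if the wrist force passes 120 N, or if a joint passes its speed limit or range.

### The arm

A 6-joint arm with a two-finger parallel gripper is mounted at the origin on a cart in front of the work surface, level with it; the furniture and walls round the work are solid. World frame = base frame: x ahead of the robot, y to its left, z up, the work surface at z = 0. Lengths are in m, angles in rad, forces in N, time in s.
With the tool pointing down it reaches from about 0.35 to 0.975 m from the base axis. Payload 4.9 kg.
Tool frame: the origin (TCP) lies between the finger pads, 19 mm behind the fingertips; this is the grasp point; z points along the fingers, y is the line along which they close (so a half turn about z gives the same grasp; the last joint's range is limited). The gripper opens to 85 mm and grips with 20 to 120 N. Pads are 22 mm wide; open, the fingers measure 114 mm over their backs; the gripper's body (76 mm by 85 mm) begins 54 mm behind the grasp point. The pads swing forward as they close: fully open they stand 13 mm farther back than shut.
Start: joints at [-1.373, 0.053, 1.613, -0, 1.476, -0.119], TCP at [0.195, -0.594, 0.25] pointing down, gripper open.
Joint ranges: [-3.01, 3.01], [-1.01, 2.22], [0.06, 2.58], [-1.02, 4.17], [0.09, 2.62], [-3.14, 3.14]. Speed limits (rad/s): [2.57, 2.57, 3.14, 3.14, 3.14, 3.14].

### API

Orientations are given as a rotation vector (axis times angle).
In Python, from station import ctrl, optics gives the robot as it stands.
- The arm moves only by the shell command python3 -m handwheel 'ROWS' [OPENING] [FORCE]. ROWS is JSON, a list of rows, each an object of numbers: "tx", "ty", "tz": the shift along the tool's x, y, z in mm; "roll": the turn about the tool's z in rad. A call has 1 to 12 rows; each row shifts and turns the commanded pose from where the row before left it, along the tool's axes as they then stand; what a row does not reach is not made up. A row lasts 1/12 s, in which the tool goes at most 41.7 mm and 7.16 degrees, less where a joint would pass 70% of its speed; a pose out of reach is approached as far as the arm can. A call with a gripper value outside its range is refused whole. OPENING is the finger opening in mm, from 0 to 85.4, set as the call begins (- or left out, the last holds). The fingers move at their own pace and stop on an object; FORCE is the grip in N (left out, the last holds). Time passes only in rows, so rows that do not move let the fingers close. It gives the time, the measured TCP pose, the force, the opening and the grip force at its end, in the units of the state.
- ctrl.get_obs(): the state, without advancing time (a new reading comes with each control period).
- optics.get_image(name): name is "scene" or "top"; returns (picture, depth): 420x560x3 uint8, red, green, blue; 420x560 float32, m along the optical axis (not along the pixel's ray), 0 where there is no reading.
- optics.camera_params(name): a dict with "mtx" (3x3 intrinsics, pixels), "extrinsics" (4x4, takes a point from camera to world coordinates). Camera axes: x right, y down, z forward; pixel columns grow to the right and rows downward; lengths in m; the calibration is good to about 2 mm. A picture is of the moment at which its call begins. camera_params takes no time and is no camera call.
- ctrl.finish_job(): hands the job in; it is judged then, once.
The state is a dict: "t": time; "q": joint angles; "dq": joint speeds; "effort": joint torques, N m; "tool_pos": TCP position; "tool_rot": TCP orientation; "contact_force": force on the tool from outside, world axes, zero at the start; "wrist_torque": the same for the moment, N m; "opening": finger opening in m; "grip_force": force on a finger pad.
Only numpy, scipy, OpenCV 4.12 (cv2) and the standard library are available. Lean on these libraries where they do the work, as an engineer would, in place of code of your own. Each camera call takes 0.05 s, during which the arm holds its last target. There are 200 camera calls.

## Working session

There is one attempt and no reset: what is moved stays moved. The work goes in short steps, Python scripts to look and compute and a shell command to move; the robot and the scene stay as the last step left them, time stands still between calls to the robot, and variables do not carry over. Pictures are saved under pics/ and viewed, at most 14 in all, crops included, and the job is handed in when it is done.

```bash
mkdir -p pics
python3 - <<'E'
from station import ctrl, optics
import cv2,numpy as np
for n in ("scene","top"):
    im,d=optics.get_image(n); cv2.imwrite(f"pics/{n}0.png",im[:,:,::-1]); np.savez(f"pics/{n}0.npz",im=im,d=d)
    p=optics.camera_params(n); print(n,np.round(p["mtx"],1).tolist(),np.round(p["extrinsics"],3).tolist())
o=ctrl.get_obs(); print(o)
E
```

```text
scene [[499.1, 0.0, 283.9], [0.0, 499.1, 210.9], [0.0, 0.0, 1.0]] [[0.906, -0.259, 0.334, 0.136], [-0.422, -0.528, 0.737, -1.09], [-0.015, -0.809, -0.588, 0.869], [0.0, 0.0, 0.0, 1.0]]
top [[380.0, 0.0, 274.8], [0.0, 380.0, 211.3], [0.0, 0.0, 1.0]] [[-0.023, -0.983, 0.184, 0.44], [-1.0, 0.022, -0.007, -0.034], [0.002, -0.184, -0.983, 1.079], [0.0, 0.0, 0.0, 1.0]]
{'t': 0.1, 'q': array([-1.37302270e+00,  5.33114454e-02,  1.61416249e+00, -1.80274819e-05,
        1.47600998e+00, -1.18989525e-01]), 'dq': array([ 0.00119886, -0.0015808 , -0.00360006, -0.00032211, -0.00026072,
        0.00110521]), 'effort': array([-3.71713668e-04, -3.94905889e+01, -3.71364391e+01, -1.70572357e-04,
        3.96185103e-03, -2.26719187e-06]), 'tool_pos': array([ 0.19457916, -0.59337711,  0.24886969]), 'tool_rot': array([-3.10040608e+00, -4.95197496e-01,  1.45074048e-04]), 'contact_force': array([ 0.997367  , -0.53173843, -1.16966456]), 'wrist_torque': array([-0.03664427, -0.01863124, -0.00094574]), 'grip_force': 0.0, 'opening': 0.08555991054607212}
```

View pics/scene0.png

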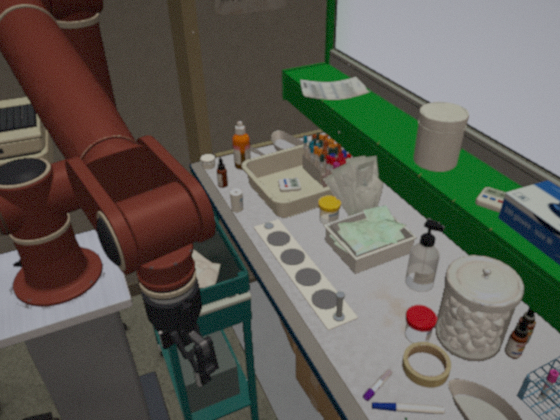

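View pics/top0.png

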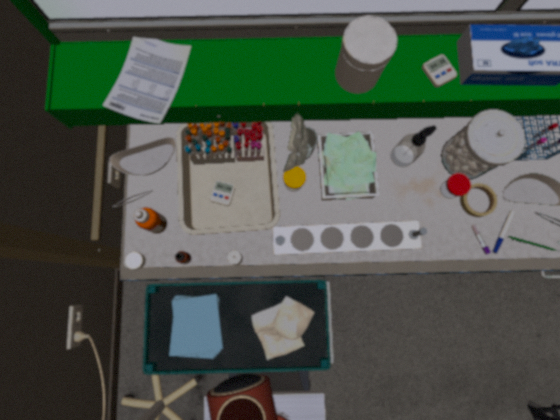

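The post stands at the right (−y) end (top view 417,233; scene 340,305), so pad_4 takes the squeeze bottle and pad_1 the jar. In the top view: the squeeze bottle is at (148,218), jar (134,260), dropper (183,257), gauze (234,257) and cup (294,177).

```bash
cat > h.py <<'E'
import numpy as np,cv2
from station import ctrl, optics
def cloud(n,d):
    p=optics.camera_params(n);K,T=p["mtx"],p["extrinsics"]
    v,u=np.mgrid[:d.shape[0],:d.shape[1]]
    c=np.stack([(u-K[0,2])/K[0,0]*d,(v-K[1,2])/K[1,1]*d,d],-1)
    w=c@T[:3,:3].T+T[:3,3]; w[d==0]=np.nan; return w
def ray(n,u,v,z):
    p=optics.camera_params(n);K,T=p["mtx"],p["extrinsics"]
    r=T[:3,:3]@np.array([(u-K[0,2])/K[0,0],(v-K[1,2])/K[1,1],1]); o=T[:3,3]
    return (o+r*(z-o[2])/r[2])[:2]
def project(n,X):
    p=optics.camera_params(n);K,T=p["mtx"],p["extrinsics"]
    c=T[:3,:3].T@(np.array(X)-T[:3,3]); return (K@c/c[2])[:2]
E
python3 - <<'E'
from h import *
S={n:np.load(f"pics/{n}0.npz") for n in("scene","top")}
seeds={"squeeze":((148,218),(.03,.13)),"jar":((134,260),(.018,.045)),"dropper":((183,257),(.02,.11)),"gauze":((234,257),(.02,.07)),"cup":((294,177),(.03,.08)),"post":((417,233),(.025,.09))}
for k,((u,v),(a,b)) in seeds.items():
    z=b-.01
    g=ray("top",u,v,z)
    for n in S:
        w=cloud(n,S[n]["d"]); m=(np.hypot(w[...,0]-g[0],w[...,1]-g[1])<.05)&(w[...,2]>a)&(w[...,2]<b+.1)
        P=w[m]; 
        if len(P)<5: print(k,n,len(P));continue
        zt=np.percentile(P[:,2],97); T=P[P[:,2]>zt-.006]
        A=np.c_[2*P[:,:2],np.ones(len(P))]; s=np.linalg.lstsq(A,(P[:,:2]**2).sum(1),rcond=None)[0]
        print(k,n,len(P),"zt",zt.round(3),"topmid",((T.min(0)+T.max(0))/2).round(4)[:2],"box",P.min(0).round(3)[:2],P.max(0).round(3)[:2],"circ",s[:2].round(4),np.sqrt(s[2]+s[0]**2+s[1]**2).round(4))
for n,lohi in (("top",None),("scene",None)):
    im=S[n]["im"]; w=cloud(n,S[n]["d"]); hsv=cv2.cvtColor(im,cv2.COLOR_RGB2HSV)
    R=(w[...,0]>.3)&(w[...,0]<.5)&(w[...,1]>-.4)&(w[...,1]<.05)&(abs(w[...,2])<.02)
    g=((hsv[...,2]<140)&(hsv[...,2]>60)&R).astype(np.uint8)*255
    cs,_=cv2.findContours(g,cv2.RETR_EXTERNAL,cv2.CHAIN_APPROX_NONE)
    for c in cs:
        if cv2.contourArea(c)>120:
            e=cv2.fitEllipse(c); print(n,"pad",np.round(e[0],1),np.round(e[1],1),ray(n,*e[0],.007).round(4))
print(np.nanmedian(cloud("top",S["top"]["d"])[245:255,100:110].reshape(-1,3),0))
E
```

```text
squeeze scene 572 zt 0.16 topmid [0.6096 0.293 ] box [0.581 0.262] [0.638 0.308] circ [0.6073 0.2869] 0.0186
squeeze top 586 zt 0.165 topmid [0.612  0.2962] box [0.583 0.267] [0.637 0.319] circ [0.6086 0.2898] 0.0193
jar scene 138 zt 0.04 topmid [0.5061 0.3458] box [0.483 0.321] [0.53  0.371] circ [0.5059 0.3442] 0.0184
jar top 268 zt 0.039 topmid [0.5087 0.3476] box [0.484 0.324] [0.531 0.371] circ [0.5079 0.347 ] 0.0175
dropper scene 206 zt 0.097 topmid [0.5104 0.212 ] box [0.494 0.193] [0.528 0.228] circ [0.5097 0.2089] 0.0109
dropper top 161 zt 0.1 topmid [0.5122 0.2136] box [0.496 0.198] [0.529 0.229] circ [0.5122 0.2119] 0.0118
gauze scene 224 zt 0.065 topmid [0.5074 0.072 ] box [0.488 0.049] [0.525 0.091] circ [0.5064 0.0693] 0.0154
gauze top 169 zt 0.065 topmid [0.5075 0.0719] box [0.49  0.053] [0.525 0.089] circ [0.5074 0.0707] 0.0135
cup scene 1063 zt 0.169 topmid [ 0.7505 -0.0997] box [ 0.691 -0.132] [ 0.773 -0.046] circ [ 0.731  -0.0993] 0.0274
cup top 659 zt 0.159 topmid [ 0.7552 -0.101 ] box [ 0.694 -0.127] [ 0.773 -0.046] circ [ 0.731  -0.0952] 0.0258
post scene 148 zt 0.082 topmid [ 0.563  -0.4328] box [ 0.554 -0.442] [ 0.572 -0.423] circ [ 0.5634 -0.4327] 0.0066
post top 75 zt 0.083 topmid [ 0.5646 -0.4318] box [ 0.557 -0.441] [ 0.574 -0.422] circ [ 0.5648 -0.4313] 0.0068
top pad [323.4 267.7] [ 16.  254.5] [ 0.4769 -0.1732]
scene pad [268.9 280. ] [ 14.4 189.9] [ 0.4693 -0.2557]
[ 0.55584505  0.50720124 -0.14527826]
```

Run:
```python
import cv2,numpy as np
a=cv2.imread("pics/top0.png"); b=cv2.imread("pics/scene0.png")
x=cv2.resize(a[110:280,110:310],None,fx=3,fy=3,interpolation=cv2.INTER_CUBIC)
cv2.imwrite("pics/c1.png",x)
```

```text
(no output)
```

View pics/c1.png

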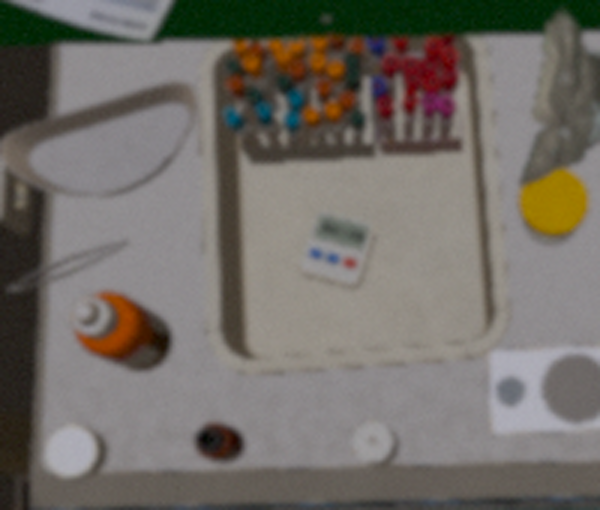

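Crop c1: the squeeze bottle has its nozzle at crop (92,315), with the tray wall about 30 px to its right. The jar (75,452), dropper (218,440) and gauze (375,443) stand free. Next I'll locate the pads (x≈0.56) and get the tray height.

```bash
python3 - <<'E'
from h import *
for n in("top","scene"):
    S=np.load(f"pics/{n}0.npz"); im=S["im"]; w=cloud(n,S["d"])
    g=cv2.cvtColor(im,cv2.COLOR_RGB2GRAY)
    R=(abs(w[...,0]-.557)<.045)&(w[...,1]>-.45)&(w[...,1]<0)
    t,_=cv2.threshold(g[R].reshape(-1,1),0,255,cv2.THRESH_OTSU)
    m=((g<t)&(abs(w[...,2]-.006)<.015)&R).astype(np.uint8)*255
    cs,_=cv2.findContours(m,cv2.RETR_EXTERNAL,cv2.CHAIN_APPROX_NONE)
    for c in cs:
        if cv2.contourArea(c)>120:
            e=cv2.fitEllipse(c); print(n,"pad",np.round(e[0],1),np.round(e[1],1),ray(n,*e[0],.007).round(4))
    if n=="top":
        T=w[(w[...,0]>.56)&(w[...,0]<.75)&(w[...,1]>.0)&(w[...,1]<.27)]; print("tray z pct",np.nanpercentile(T[:,2],[5,50,95,99.5]).round(3))
        for a,b in((.4,.0),(.52,.15),(.6,.3)):
            q=np.hypot(w[...,0]-.55,w[...,1]-.14)<.02; print(np.nanmedian(w[q],0).round(4));break
E
python3 -m handwheel '[{"roll":-0.124},{"roll":-0.124},{"roll":-0.124},{"roll":-0.124},{"roll":-0.124},{"roll":-0.124},{"roll":-0.124},{"roll":-0.124},{"roll":-0.124},{"roll":-0.124},{"roll":-0.014}]' 85 40
```

```text
top pad [301.8 239.2] [20.9 21.6] [ 0.5583 -0.1157]
top pad [331.6 237.7] [21.2 21.4] [ 0.5605 -0.2002]
top pad [361.5 236.4] [21.3 21.9] [ 0.5622 -0.2853]
top pad [391.3 235.1] [21. 22.] [ 0.5639 -0.3703]
tray z pct [-0.002  0.003  0.071  0.075]
[5.507e-01 1.398e-01 3.000e-04]
scene pad [324.2 298.8] [19.2 24.7] [ 0.5613 -0.371 ]
scene pad [307.6 276.6] [17.2 24.9] [ 0.5607 -0.2869]
scene pad [292.3 256.5] [15.4 23.4] [ 0.5592 -0.2021]
scene pad [278.  238.2] [13.8 22.3] [ 0.557 -0.117]$[0]: bad value
```

```bash
python3 -m handwheel '[{"tx":0,"ty":0,"tz":0,"roll":-0.124},{"tx":0,"ty":0,"tz":0,"roll":-0.124},{"tx":0,"ty":0,"tz":0,"roll":-0.124},{"tx":0,"ty":0,"tz":0,"roll":-0.124},{"tx":0,"ty":0,"tz":0,"roll":-0.124},{"tx":0,"ty":0,"tz":0,"roll":-0.124},{"tx":0,"ty":0,"tz":0,"roll":-0.124},{"tx":0,"ty":0,"tz":0,"roll":-0.124},{"tx":0,"ty":0,"tz":0,"roll":-0.124},{"tx":0,"ty":0,"tz":0,"roll":-0.124},{"tx":0,"ty":0,"tz":0,"roll":-0.014}]' 85 40 || python3 -m handwheel --help
```

```text
t: 1.02
tool_pos: [0.1946, -0.5936, 0.2493]
tool_rot: [-2.218, -2.224, -0.001]
contact_force: [-0.2, -0.3, 0.4]
opening: 0.0853
grip_force: 0.0
```

```bash
python3 -m handwheel '[{"tx":26,"ty":26,"tz":0,"roll":0},{"tx":26,"ty":26,"tz":0,"roll":0},{"tx":26,"ty":26,"tz":0,"roll":0},{"tx":26,"ty":26,"tz":0,"roll":0},{"tx":26,"ty":26,"tz":0,"roll":0},{"tx":26,"ty":26,"tz":0,"roll":0},{"tx":26,"ty":26,"tz":0,"roll":0},{"tx":26,"ty":26,"tz":0,"roll":0},{"tx":26,"ty":26,"tz":0,"roll":0},{"tx":26,"ty":26,"tz":0,"roll":0},{"tx":26,"ty":26,"tz":0,"roll":0},{"tx":26,"ty":26,"tz":0,"roll":0}]'
python3 -m handwheel '[{"tx":38,"ty":8,"tz":0,"roll":0},{"tx":38,"ty":8,"tz":0,"roll":0},{"tx":38,"ty":8,"tz":0,"roll":0},{"tx":38,"ty":8,"tz":0,"roll":0},{"tx":38,"ty":8,"tz":0,"roll":0},{"tx":38,"ty":8,"tz":0,"roll":0},{"tx":38,"ty":8,"tz":0,"roll":0},{"tx":38,"ty":8,"tz":0,"roll":0},{"tx":38,"ty":8,"tz":0,"roll":0},{"tx":38,"ty":8,"tz":0,"roll":0},{"tx":38,"ty":8,"tz":0,"roll":0},{"tx":38,"ty":8,"tz":0,"roll":0}]'
```

```text
t: 2.02
tool_pos: [0.5076, -0.2802, 0.2497]
tool_rot: [-2.224, -2.218, 0.0]
contact_force: [0.3, -1.0, -0.5]
opening: 0.0849
grip_force: 0.0
t: 3.02
tool_pos: [0.6025, 0.1761, 0.2496]
tool_rot: [-2.224, -2.218, 0.001]
contact_force: [0.6, -0.3, 0.6]
opening: 0.0849
grip_force: 0.0
```

```bash
python3 -m handwheel '[{"tx":30,"ty":2,"tz":0,"roll":0},{"tx":30,"ty":2,"tz":0,"roll":0},{"tx":30,"ty":2,"tz":0,"roll":0},{"tx":28,"ty":1.5,"tz":0,"roll":0},{"tx":0,"ty":0,"tz":0,"roll":0},{"tx":0,"ty":0,"tz":30,"roll":0},{"tx":0,"ty":0,"tz":30,"roll":0},{"tx":0,"ty":0,"tz":30,"roll":0},{"tx":0,"ty":0,"tz":30,"roll":0},{"tx":0,"ty":0,"tz":29,"roll":0},{"tx":0,"ty":0,"tz":0,"roll":0}]'
python3 - <<'E'
from h import *
im,d=optics.get_image("scene"); a=im[:,:,::-1]; w=cloud("scene",d)
cv2.imwrite("pics/c2.png",cv2.resize(a[90:230,160:340],None,fx=4,fy=4,interpolation=cv2.INTER_CUBIC))
E
```

```text
t: 3.93
tool_pos: [0.6054, 0.2897, 0.0926]
tool_rot: [-2.22, -2.215, 0.02]
contact_force: [-0.9, -1.2, -1.7]
opening: 0.085
grip_force: 0.0
```

View pics/c2.png

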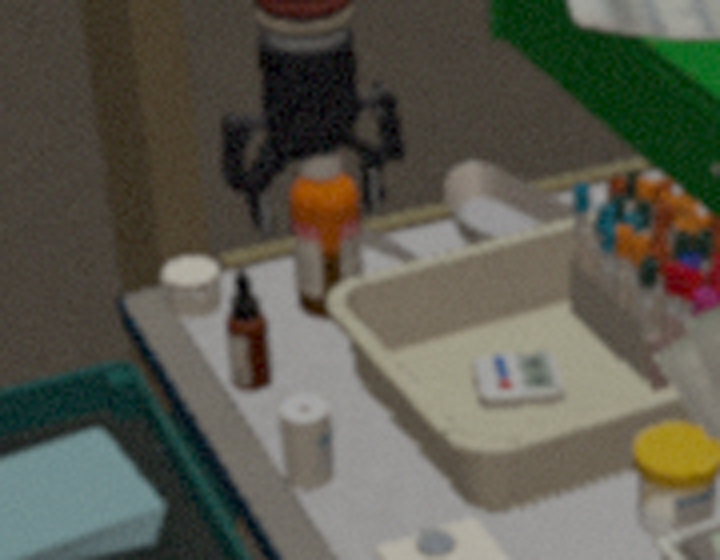

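The fingers straddle the bottle on either side of its amber body (crop 325,220), but the TCP reads a bit low. I'll let it settle.

```bash
python3 -m handwheel '[{"tx":0,"ty":0,"tz":0,"roll":0},{"tx":0,"ty":0,"tz":0,"roll":0}]'
```

```text
t: 4.15
tool_pos: [0.6119, 0.2924, 0.104]
tool_rot: [2.221, 2.219, 0.006]
contact_force: [0.2, 0.0, 0.6]
opening: 0.0851
grip_force: 0.0
```

```bash
python3 -m handwheel '[{"tx":0,"ty":0,"tz":2,"roll":0},{"tx":0,"ty":0,"tz":0,"roll":0},{"tx":0,"ty":0,"tz":0,"roll":0},{"tx":0,"ty":0,"tz":0,"roll":0},{"tx":0,"ty":0,"tz":0,"roll":0},{"tx":0,"ty":0,"tz":0,"roll":0}]' 0 40
```

```text
t: 4.65
tool_pos: [0.6115, 0.2925, 0.101]
tool_rot: [2.22, 2.22, 0.005]
contact_force: [0.7, -0.0, 5.8]
opening: 0.0523
grip_force: 41.4
```

```bash
python3 -m handwheel '[{"tx":0,"ty":0,"tz":-10,"roll":0},{"tx":0,"ty":0,"tz":-20,"roll":0},{"tx":0,"ty":0,"tz":-30,"roll":0},{"tx":0,"ty":0,"tz":-30,"roll":0},{"tx":-10,"ty":0,"tz":-20,"roll":0},{"tx":-25,"ty":-2,"tz":0,"roll":0},{"tx":-35,"ty":-2,"tz":0,"roll":0},{"tx":-35,"ty":-3,"tz":0,"roll":0},{"tx":-35,"ty":-3,"tz":0,"roll":0},{"tx":-35,"ty":-3,"tz":0,"roll":0},{"tx":-35,"ty":-3,"tz":0,"roll":0},{"tx":-35,"ty":-3,"tz":0,"roll":0}]'
python3 -m handwheel '[{"tx":-35,"ty":-3,"tz":0,"roll":0},{"tx":-35,"ty":-3,"tz":0,"roll":0},{"tx":-35,"ty":-3,"tz":0,"roll":0},{"tx":-35,"ty":-3,"tz":0,"roll":0},{"tx":-35,"ty":-3,"tz":0,"roll":0},{"tx":-35,"ty":-3,"tz":0,"roll":0},{"tx":-35,"ty":-3,"tz":0,"roll":0},{"tx":-35,"ty":-3,"tz":0,"roll":0},{"tx":-35,"ty":-3,"tz":0,"roll":0},{"tx":-35,"ty":-3,"tz":0,"roll":0},{"tx":-20,"ty":0,"tz":0,"roll":0},{"tx":-10,"ty":0,"tz":0,"roll":0}]'
python3 -m handwheel '[{"tx":0,"ty":0,"tz":0,"roll":0},{"tx":0,"ty":0,"tz":0,"roll":0},{"tx":0,"ty":0,"tz":0,"roll":0}]'
```

```text
t: 5.65
tool_pos: [0.5897, 0.0458, 0.2079]
tool_rot: [-2.219, -2.22, 0.003]
contact_force: [1.0, -0.0, -2.0]
opening: 0.0522
grip_force: 42.1
t: 6.65
tool_pos: [0.5599, -0.3351, 0.2078]
tool_rot: [-2.223, -2.217, 0.001]
contact_force: [-0.1, 0.0, -3.0]
opening: 0.0521
grip_force: 42.0
t: 6.9
tool_pos: [0.5612, -0.3312, 0.2085]
tool_rot: [-2.219, -2.222, -0.001]
contact_force: [0.0, -0.3, -2.9]
opening: 0.0527
grip_force: 42.1
```

```bash
python3 -m handwheel '[{"tx":-20,"ty":1,"tz":10,"roll":0},{"tx":-19,"ty":0,"tz":15,"roll":0},{"tx":0,"ty":0,"tz":20,"roll":0},{"tx":0,"ty":0,"tz":10,"roll":0},{"tx":0,"ty":0,"tz":0,"roll":0},{"tx":0,"ty":0,"tz":0,"roll":0},{"tx":0,"ty":0,"tz":0,"roll":0}]'
python3 - <<'E'
from h import *
o=ctrl.get_obs();print(o["t"],o["tool_pos"])
for n in("top","scene"):
    im,d=optics.get_image(n); cv2.imwrite(f"pics/sq_{n}.png",im[:,:,::-1]); w=cloud(n,d)
    g=o["tool_pos"]
    m=(np.hypot(w[...,0]-g[0],w[...,1]-g[1])<.04)&(w[...,2]>.03)&(w[...,2]<.125); P=w[m]
    print(n,len(P),P.min(0).round(4),P.max(0).round(4))
    for lo in(.05,.07,.09):
        Q=P[abs(P[:,2]-lo)<.008]; print(lo,len(Q),Q.min(0).round(4)[:2],Q.max(0).round(4)[:2]) if len(Q) else 0
a=cv2.imread("pics/sq_scene.png")
cv2.imwrite("pics/c3.png",cv2.resize(a[200:350,230:430],None,fx=4,fy=4,interpolation=cv2.INTER_CUBIC))
E
```

```text
t: 7.48
tool_pos: [0.563, -0.3712, 0.1553]
tool_rot: [2.219, 2.222, 0.0]
contact_force: [0.9, -0.6, -1.9]
opening: 0.0524
grip_force: 42.1
7.4833 [ 0.56295531 -0.37118429  0.15529854]
top 144 [ 0.5374 -0.3565  0.059 ] [ 0.5885 -0.3377  0.125 ]
0.07 36 [ 0.5374 -0.3565] [ 0.5885 -0.3383]
0.09 32 [ 0.5388 -0.3528] [ 0.5848 -0.3379]
scene 520 [ 0.5321 -0.3992  0.0568] [ 0.5864 -0.3613  0.1249]
0.05 2 [ 0.5427 -0.3902] [ 0.5537 -0.3819]
0.07 126 [ 0.5338 -0.3971] [ 0.5851 -0.3613]
0.09 134 [ 0.5322 -0.3978] [ 0.5828 -0.3628]
```

View pics/c3.png

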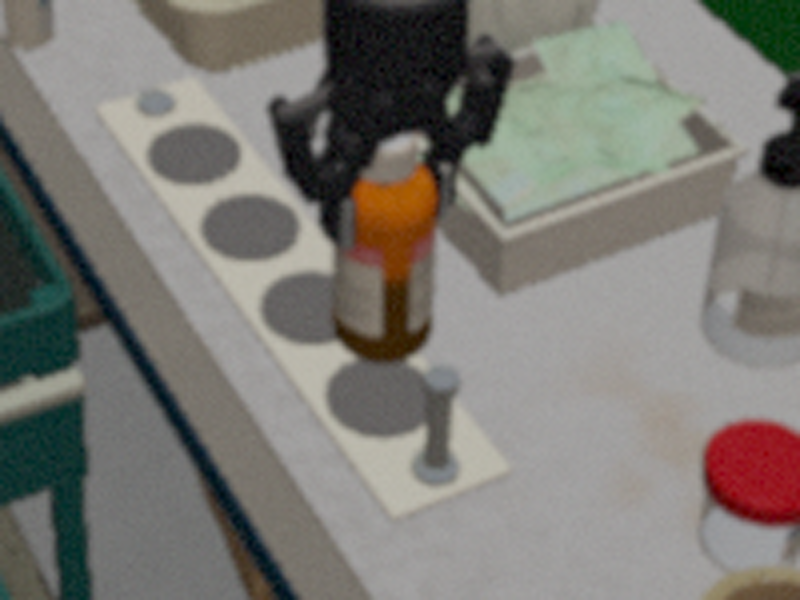

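The bottle hangs upright and centred over pad_4 (crop 383,260 above the pad at 380,395). Lowering and releasing.

```bash
python3 -m handwheel '[{"tx":0,"ty":0,"tz":12,"roll":0},{"tx":0,"ty":0,"tz":15,"roll":0},{"tx":0,"ty":0,"tz":10,"roll":0},{"tx":0,"ty":0,"tz":5,"roll":0},{"tx":0,"ty":0,"tz":3,"roll":0},{"tx":0,"ty":0,"tz":1.5,"roll":0},{"tx":0,"ty":0,"tz":0,"roll":0},{"tx":0,"ty":0,"tz":0,"roll":0}]'
```

```text
t: 8.25
tool_pos: [0.5622, -0.372, 0.1077]
tool_rot: [2.221, 2.221, -0.0]
contact_force: [-0.5, 1.1, 0.9]
opening: 0.0521
grip_force: 41.8
```

```bash
python3 -m handwheel '[{"tx":0,"ty":0,"tz":0,"roll":0},{"tx":0,"ty":0,"tz":0,"roll":0},{"tx":0,"ty":0,"tz":0,"roll":0},{"tx":0,"ty":0,"tz":0,"roll":0},{"tx":0,"ty":0,"tz":0,"roll":0},{"tx":0,"ty":0,"tz":-10,"roll":0},{"tx":0,"ty":0,"tz":-25,"roll":0},{"tx":0,"ty":0,"tz":-35,"roll":0},{"tx":0,"ty":0,"tz":-35,"roll":0},{"tx":0,"ty":0,"tz":-20,"roll":0},{"tx":10,"ty":0,"tz":0,"roll":0},{"tx":25,"ty":-2,"tz":0,"roll":0}]' 85
python3 -m handwheel '[{"tx":38,"ty":-3,"tz":0,"roll":0},{"tx":38,"ty":-3,"tz":0,"roll":0},{"tx":38,"ty":-3,"tz":0,"roll":0},{"tx":38,"ty":-3,"tz":0,"roll":0},{"tx":38,"ty":-3,"tz":0,"roll":0},{"tx":38,"ty":-3,"tz":0,"roll":0},{"tx":38,"ty":-3,"tz":0,"roll":0},{"tx":38,"ty":-3,"tz":0,"roll":0},{"tx":38,"ty":-3,"tz":0,"roll":0},{"tx":38,"ty":-3,"tz":0,"roll":0},{"tx":38,"ty":-3,"tz":0,"roll":0},{"tx":38,"ty":-3,"tz":0,"roll":0}]'
python3 -m handwheel '[{"tx":38,"ty":-4,"tz":0,"roll":0},{"tx":28,"ty":-4,"tz":0,"roll":0},{"tx":15,"ty":-3,"tz":0,"roll":0},{"tx":0,"ty":0,"tz":0,"roll":0},{"tx":0,"ty":0,"tz":0,"roll":0}]'
```

```text
t: 9.25
tool_pos: [0.561, -0.3392, 0.236]
tool_rot: [2.22, 2.214, 0.0]
contact_force: [0.8, 0.5, -0.7]
opening: 0.0851
grip_force: 0.0
t: 10.25
tool_pos: [0.5232, 0.1211, 0.2324]
tool_rot: [-2.221, -2.221, -0.0]
contact_force: [0.6, 0.1, 0.1]
opening: 0.085
grip_force: 0.0
t: 10.67
tool_pos: [0.5126, 0.2007, 0.2322]
tool_rot: [2.219, 2.224, -0.001]
contact_force: [-0.1, -0.4, -0.7]
opening: 0.0852
grip_force: 0.0
```

```bash
python3 -m handwheel '[{"tx":8,"ty":-1,"tz":0,"roll":0},{"tx":4,"ty":0,"tz":15,"roll":0},{"tx":0,"ty":0,"tz":30,"roll":0},{"tx":0,"ty":0,"tz":35,"roll":0},{"tx":0,"ty":0,"tz":35,"roll":0},{"tx":0,"ty":0,"tz":30,"roll":0},{"tx":0,"ty":0,"tz":20,"roll":0},{"tx":0,"ty":0,"tz":15,"roll":0},{"tx":0,"ty":0,"tz":0,"roll":0},{"tx":0,"ty":0,"tz":0,"roll":0},{"tx":0,"ty":0,"tz":0,"roll":0}]'
```

```text
t: 11.58
tool_pos: [0.5133, 0.2119, 0.0538]
tool_rot: [2.222, 2.22, 0.003]
contact_force: [0.7, 0.4, 0.7]
opening: 0.0846
grip_force: 0.0
```

```bash
python3 -m handwheel '[{"tx":0,"ty":0,"tz":0,"roll":0},{"tx":0,"ty":0,"tz":0,"roll":0},{"tx":0,"ty":0,"tz":0,"roll":0},{"tx":0,"ty":0,"tz":0,"roll":0},{"tx":0,"ty":0,"tz":0,"roll":0},{"tx":0,"ty":0,"tz":0,"roll":0},{"tx":0,"ty":0,"tz":0,"roll":0},{"tx":0,"ty":0,"tz":0,"roll":0}]' 0 40
```

```text
t: 12.25
tool_pos: [0.5127, 0.2123, 0.0533]
tool_rot: [2.221, 2.221, 0.002]
contact_force: [-0.8, 0.7, 4.6]
opening: 0.0309
grip_force: 39.4
```

```bash
python3 -m handwheel '[{"tx":0,"ty":0,"tz":-10,"roll":0},{"tx":0,"ty":0,"tz":-25,"roll":0},{"tx":0,"ty":0,"tz":-35,"roll":0},{"tx":0,"ty":0,"tz":-35,"roll":0},{"tx":-15,"ty":2,"tz":-15,"roll":0},{"tx":-30,"ty":3,"tz":0,"roll":0},{"tx":-36,"ty":4,"tz":0,"roll":0},{"tx":-36,"ty":4,"tz":0,"roll":0},{"tx":-36,"ty":4,"tz":0,"roll":0},{"tx":-36,"ty":4,"tz":0,"roll":0},{"tx":-36,"ty":4,"tz":0,"roll":0},{"tx":-36,"ty":4,"tz":0,"roll":0}]'
python3 -m handwheel '[{"tx":-36,"ty":4,"tz":0,"roll":0},{"tx":-36,"ty":4,"tz":0,"roll":0},{"tx":-36,"ty":4,"tz":0,"roll":0},{"tx":-36,"ty":4,"tz":0,"roll":0},{"tx":-30,"ty":4,"tz":0,"roll":0},{"tx":-20,"ty":0,"tz":0,"roll":0},{"tx":-10,"ty":0,"tz":0,"roll":0},{"tx":0,"ty":0,"tz":0,"roll":0},{"tx":0,"ty":0,"tz":0,"roll":0},{"tx":0,"ty":0,"tz":0,"roll":0}]'
```

```text
t: 13.25
tool_pos: [0.5406, -0.0505, 0.1723]
tool_rot: [-2.221, -2.221, 0.0]
contact_force: [0.6, -0.2, -0.8]
opening: 0.0311
grip_force: 39.7
t: 14.08
tool_pos: [0.561, -0.2515, 0.1722]
tool_rot: [-2.22, -2.222, -0.0]
contact_force: [-0.5, 0.7, -1.6]
opening: 0.0309
grip_force: 39.7
```

```bash
python3 -m handwheel '[{"tx":-15,"ty":0.5,"tz":0,"roll":0},{"tx":-14,"ty":0,"tz":0,"roll":0},{"tx":-5.5,"ty":0,"tz":20,"roll":0},{"tx":0,"ty":0,"tz":30,"roll":0},{"tx":0,"ty":0,"tz":20,"roll":0},{"tx":0,"ty":0,"tz":10,"roll":0},{"tx":0,"ty":0,"tz":0,"roll":0},{"tx":0,"ty":0,"tz":0,"roll":0}]'
python3 - <<'E'
from h import *
o=ctrl.get_obs();print(o["t"],o["tool_pos"])
n="scene"
im,d=optics.get_image(n); a=np.ascontiguousarray(im[:,:,::-1]); w=cloud(n,d); g=o["tool_pos"]
m=(np.hypot(w[...,0]-g[0],w[...,1]-g[1])<.03)&(w[...,2]>.025)&(w[...,2]<.07); P=w[m]; print(len(P),P.min(0).round(4),P.max(0).round(4))
m=(np.hypot(w[...,0]-.5627,w[...,1]+.3707)<.04)&(w[...,2]>.03)&(w[...,2]<.12); P=w[m]; print("sq",len(P),P.min(0).round(4),P.max(0).round(4))
cv2.imwrite("pics/c4.png",cv2.resize(a[200:350,230:430],None,fx=4,fy=4,interpolation=cv2.INTER_CUBIC))
E
```

```text
t: 14.75
tool_pos: [0.5618, -0.2876, 0.0926]
tool_rot: [-2.221, -2.221, 0.0]
contact_force: [0.5, 0.6, -0.3]
opening: 0.031
grip_force: 39.7
14.75 [ 0.56179277 -0.28756953  0.09261237]
102 [ 0.5419 -0.304   0.04  ] [ 0.5716 -0.2825  0.0695]
sq 751 [ 0.5316 -0.3983  0.0303] [ 0.5868 -0.3524  0.1199]
```

View pics/c4.png

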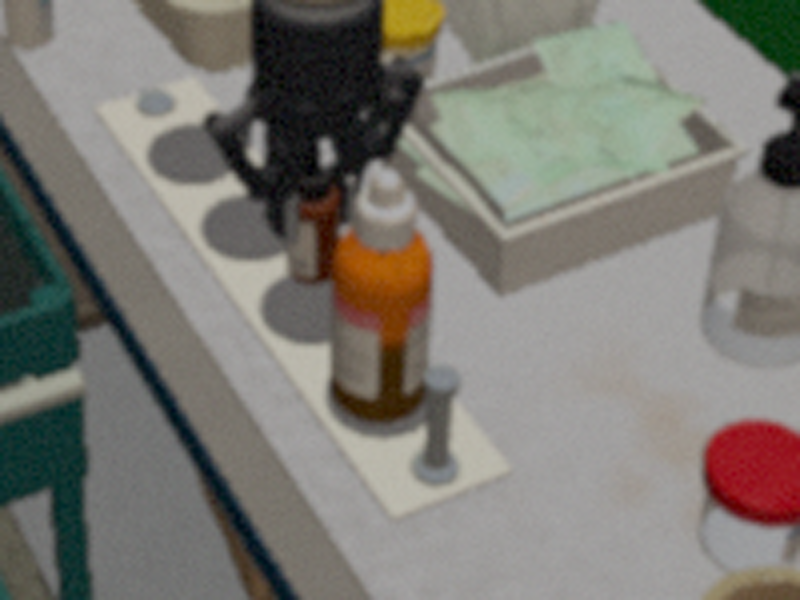

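The squeeze bottle stands centred on pad_4 (crop 380,340). The dropper hangs over pad_3 (310,235).

```bash
python3 -m handwheel '[{"tx":1,"ty":0,"tz":10,"roll":0},{"tx":0,"ty":0,"tz":12,"roll":0},{"tx":0,"ty":0,"tz":5,"roll":0},{"tx":0,"ty":0,"tz":3,"roll":0},{"tx":0,"ty":0,"tz":2,"roll":0},{"tx":0,"ty":0,"tz":0,"roll":0},{"tx":0,"ty":0,"tz":0,"roll":0}]'
```

```text
t: 15.38
tool_pos: [0.5619, -0.2865, 0.0606]
tool_rot: [2.221, 2.221, 0.0]
contact_force: [-0.1, -0.5, 0.5]
opening: 0.0309
grip_force: 39.7
```

```bash
python3 -m handwheel '[{"tx":0,"ty":0,"tz":0,"roll":0},{"tx":0,"ty":0,"tz":0,"roll":0},{"tx":0,"ty":0,"tz":0,"roll":0},{"tx":0,"ty":0,"tz":0,"roll":0},{"tx":0,"ty":0,"tz":0,"roll":0},{"tx":0,"ty":0,"tz":-10,"roll":0},{"tx":0,"ty":0,"tz":-25,"roll":0},{"tx":0,"ty":0,"tz":-35,"roll":0},{"tx":0,"ty":0,"tz":-35,"roll":0},{"tx":0,"ty":0,"tz":-20,"roll":0},{"tx":10,"ty":0,"tz":0,"roll":0},{"tx":25,"ty":-5,"tz":0,"roll":0}]' 85
python3 -m handwheel '[{"tx":36,"ty":-6,"tz":0,"roll":0},{"tx":36,"ty":-6,"tz":0,"roll":0},{"tx":36,"ty":-6,"tz":0,"roll":0},{"tx":36,"ty":-6,"tz":0,"roll":0},{"tx":36,"ty":-6,"tz":0,"roll":0},{"tx":36,"ty":-6,"tz":0,"roll":0},{"tx":36,"ty":-6,"tz":0,"roll":0},{"tx":30,"ty":-6,"tz":0,"roll":0},{"tx":20,"ty":-2,"tz":0,"roll":0},{"tx":10,"ty":0,"tz":0,"roll":0},{"tx":0,"ty":0,"tz":0,"roll":0},{"tx":0,"ty":0,"tz":0,"roll":0}]'
```

```text
t: 16.38
tool_pos: [0.5582, -0.2536, 0.1891]
tool_rot: [2.22, 2.214, 0.002]
contact_force: [-0.8, 1.2, -0.9]
opening: 0.0849
grip_force: 0.0
t: 17.38
tool_pos: [0.5067, 0.0604, 0.1854]
tool_rot: [2.22, 2.222, -0.001]
contact_force: [0.2, 0.2, -0.9]
opening: 0.085
grip_force: 0.0
```

```bash
python3 -m handwheel '[{"tx":7,"ty":0.5,"tz":5,"roll":0},{"tx":4,"ty":0,"tz":20,"roll":0},{"tx":0,"ty":0,"tz":30,"roll":0},{"tx":0,"ty":0,"tz":35,"roll":0},{"tx":0,"ty":0,"tz":30,"roll":0},{"tx":0,"ty":0,"tz":20,"roll":0},{"tx":0,"ty":0,"tz":10,"roll":0},{"tx":0,"ty":0,"tz":0,"roll":0},{"tx":0,"ty":0,"tz":0,"roll":0},{"tx":0,"ty":0,"tz":0,"roll":0}]'
python3 -m handwheel '[{"tx":0,"ty":0,"tz":0,"roll":0},{"tx":0,"ty":0,"tz":0,"roll":0},{"tx":0,"ty":0,"tz":0,"roll":0},{"tx":0,"ty":0,"tz":0,"roll":0},{"tx":0,"ty":0,"tz":0,"roll":0},{"tx":0,"ty":0,"tz":0,"roll":0},{"tx":0,"ty":0,"tz":0,"roll":0},{"tx":0,"ty":0,"tz":0,"roll":0}]' 0 25
```

```text
t: 18.22
tool_pos: [0.5088, 0.0713, 0.0372]
tool_rot: [2.221, 2.219, 0.003]
contact_force: [-0.3, -0.5, 1.0]
opening: 0.0849
grip_force: 0.0
t: 18.88
tool_pos: [0.5078, 0.0717, 0.0364]
tool_rot: [2.221, 2.221, 0.001]
contact_force: [-1.5, -0.3, 5.5]
opening: 0.0367
grip_force: 25.3
```

```bash
python3 -m handwheel '[{"tx":0,"ty":0,"tz":-10,"roll":0},{"tx":0,"ty":0,"tz":-25,"roll":0},{"tx":0,"ty":0,"tz":-30,"roll":0},{"tx":-10,"ty":2,"tz":-20,"roll":0},{"tx":-25,"ty":6,"tz":0,"roll":0},{"tx":-35,"ty":7,"tz":0,"roll":0},{"tx":-35,"ty":7,"tz":0,"roll":0},{"tx":-35,"ty":7,"tz":0,"roll":0},{"tx":-35,"ty":7,"tz":0,"roll":0},{"tx":-35,"ty":7,"tz":0,"roll":0},{"tx":-25,"ty":7,"tz":0,"roll":0},{"tx":-15,"ty":2,"tz":0,"roll":0}]'
python3 -m handwheel '[{"tx":-10,"ty":0,"tz":0,"roll":0},{"tx":0,"ty":0,"tz":0,"roll":0},{"tx":0,"ty":0,"tz":0,"roll":0},{"tx":0,"ty":0,"tz":0,"roll":0}]'
```

```text
t: 19.88
tool_pos: [0.5595, -0.1811, 0.1208]
tool_rot: [2.223, 2.218, -0.0]
contact_force: [0.3, 0.0, -1.8]
opening: 0.0368
grip_force: 25.2
t: 20.22
tool_pos: [0.5588, -0.1869, 0.1202]
tool_rot: [-2.219, -2.222, -0.0]
contact_force: [0.3, -0.1, -0.8]
opening: 0.0367
grip_force: 25.2
```

```bash
python3 -m handwheel '[{"tx":-9,"ty":1,"tz":0,"roll":0},{"tx":-5,"ty":0,"tz":10,"roll":0},{"tx":0,"ty":0,"tz":20,"roll":0},{"tx":0,"ty":0,"tz":15,"roll":0},{"tx":0,"ty":0,"tz":5,"roll":0},{"tx":0,"ty":0,"tz":0,"roll":0},{"tx":0,"ty":0,"tz":0,"roll":0}]'
python3 - <<'E'
from h import *
o=ctrl.get_obs();print(o["t"],o["tool_pos"])
n="scene"
im,d=optics.get_image(n); a=np.ascontiguousarray(im[:,:,::-1]); w=cloud(n,d); g=o["tool_pos"]
m=(np.hypot(w[...,0]-g[0],w[...,1]-g[1])<.03)&(w[...,2]>.025)&(w[...,2]<.07); P=w[m]; print(len(P),P.min(0).round(4),P.max(0).round(4))
cv2.imwrite("pics/c5.png",cv2.resize(a[200:350,230:430],None,fx=4,fy=4,interpolation=cv2.INTER_CUBIC))
E
```

```text
t: 20.8
tool_pos: [0.5601, -0.2023, 0.0703]
tool_rot: [-2.221, -2.221, 0.0]
contact_force: [1.1, 0.1, 0.4]
opening: 0.037
grip_force: 25.2
20.8 [ 0.56013289 -0.20225516  0.07027232]
166 [ 0.5315 -0.2212  0.0345] [ 0.5877 -0.2012  0.0698]
```

View pics/c5.png

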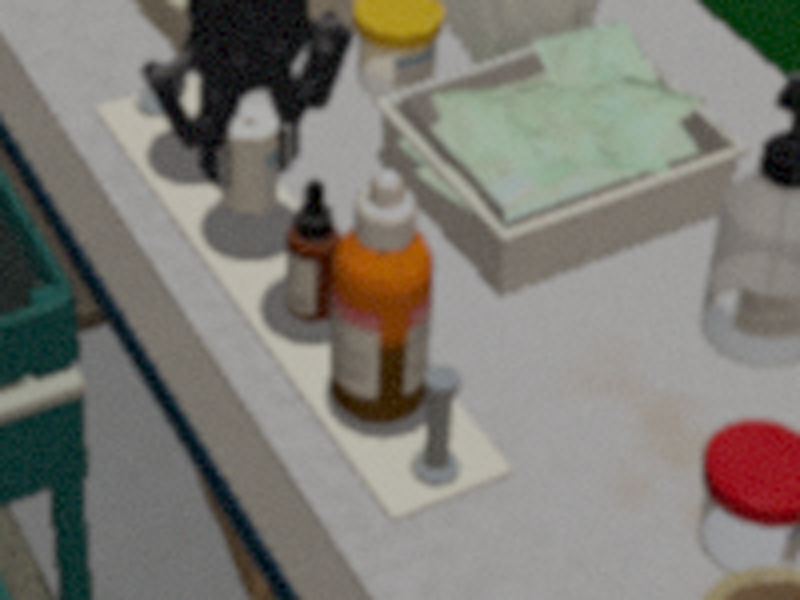

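The dropper stands on pad_3 (310,265) and the gauze hangs over pad_2 (250,165). Lowering the gauze.

```bash
python3 -m handwheel '[{"tx":0.5,"ty":0,"tz":8,"roll":0},{"tx":0,"ty":0,"tz":10,"roll":0},{"tx":0,"ty":0,"tz":5,"roll":0},{"tx":0,"ty":0,"tz":2.5,"roll":0},{"tx":0,"ty":0,"tz":1.5,"roll":0},{"tx":0,"ty":0,"tz":0,"roll":0},{"tx":0,"ty":0,"tz":0,"roll":0}]'
python3 -m handwheel '[{"tx":0,"ty":0,"tz":0,"roll":0},{"tx":0,"ty":0,"tz":0,"roll":0},{"tx":0,"ty":0,"tz":0,"roll":0},{"tx":0,"ty":0,"tz":0,"roll":0},{"tx":0,"ty":0,"tz":0,"roll":0},{"tx":0,"ty":0,"tz":-10,"roll":0},{"tx":0,"ty":0,"tz":-25,"roll":0},{"tx":0,"ty":0,"tz":-35,"roll":0},{"tx":0,"ty":0,"tz":-35,"roll":0},{"tx":0,"ty":0,"tz":-20,"roll":0},{"tx":10,"ty":0,"tz":0,"roll":0},{"tx":25,"ty":-2,"tz":0,"roll":0}]' 85
python3 -m handwheel '[{"tx":37,"ty":-4,"tz":0,"roll":0},{"tx":37,"ty":-4,"tz":0,"roll":0},{"tx":37,"ty":-4,"tz":0,"roll":0},{"tx":37,"ty":-4,"tz":0,"roll":0},{"tx":37,"ty":-4,"tz":0,"roll":0},{"tx":37,"ty":-4,"tz":0,"roll":0},{"tx":37,"ty":-4,"tz":0,"roll":0},{"tx":37,"ty":-4,"tz":0,"roll":0},{"tx":37,"ty":-4,"tz":0,"roll":0},{"tx":37,"ty":-4,"tz":0,"roll":0},{"tx":37,"ty":-4,"tz":0,"roll":0},{"tx":37,"ty":-4,"tz":0,"roll":0}]'
python3 -m handwheel '[{"tx":30,"ty":-2,"tz":0,"roll":0},{"tx":20,"ty":0,"tz":0,"roll":0},{"tx":10,"ty":0,"tz":0,"roll":0},{"tx":0,"ty":0,"tz":0,"roll":0},{"tx":0,"ty":0,"tz":0,"roll":0},{"tx":0,"ty":0,"tz":0,"roll":0}]'
```

```text
t: 21.43
tool_pos: [0.5603, -0.2019, 0.0434]
tool_rot: [2.221, 2.221, 0.0]
contact_force: [-0.7, 0.3, 0.1]
opening: 0.0365
grip_force: 25.3
t: 22.43
tool_pos: [0.5597, -0.1689, 0.172]
tool_rot: [2.22, 2.214, 0.003]
contact_force: [0.5, -0.3, -0.5]
opening: 0.0848
grip_force: 0.0
t: 23.43
tool_pos: [0.5091, 0.279, 0.1683]
tool_rot: [-2.221, -2.222, 0.001]
contact_force: [0.1, -0.2, -0.4]
opening: 0.0849
grip_force: 0.0
t: 23.93
tool_pos: [0.5082, 0.336, 0.1682]
tool_rot: [2.222, 2.22, -0.001]
contact_force: [0.4, 0.2, -0.7]
opening: 0.0851
grip_force: 0.0
```

```bash
python3 -m handwheel '[{"tx":7,"ty":-1,"tz":0,"roll":0},{"tx":3.5,"ty":0,"tz":15,"roll":0},{"tx":0,"ty":0,"tz":30,"roll":0},{"tx":0,"ty":0,"tz":35,"roll":0},{"tx":0,"ty":0,"tz":30,"roll":0},{"tx":0,"ty":0,"tz":18,"roll":0},{"tx":0,"ty":0,"tz":9,"roll":0},{"tx":0,"ty":0,"tz":4,"roll":0},{"tx":0,"ty":0,"tz":0,"roll":0},{"tx":0,"ty":0,"tz":0,"roll":0},{"tx":0,"ty":0,"tz":0,"roll":0}]'
python3 -m handwheel '[{"tx":0,"ty":0,"tz":0,"roll":0},{"tx":0,"ty":0,"tz":0,"roll":0},{"tx":0,"ty":0,"tz":0,"roll":0},{"tx":0,"ty":0,"tz":0,"roll":0},{"tx":0,"ty":0,"tz":0,"roll":0},{"tx":0,"ty":0,"tz":0,"roll":0},{"tx":0,"ty":0,"tz":0,"roll":0}]' 0 40
```

```text
t: 24.85
tool_pos: [0.5087, 0.3483, 0.0297]
tool_rot: [2.221, 2.22, 0.006]
contact_force: [-0.0, -0.7, -0.2]
opening: 0.085
grip_force: 0.0
t: 25.43
tool_pos: [0.5079, 0.348, 0.0287]
tool_rot: [2.221, 2.221, 0.002]
contact_force: [-1.0, -0.9, 6.1]
opening: 0.0464
grip_force: 41.2
```

```bash
python3 -m handwheel '[{"tx":0,"ty":0,"tz":-10,"roll":0},{"tx":0,"ty":0,"tz":-25,"roll":0},{"tx":0,"ty":0,"tz":-35,"roll":0},{"tx":0,"ty":0,"tz":-30,"roll":0},{"tx":-15,"ty":0,"tz":-10,"roll":0},{"tx":-30,"ty":4,"tz":0,"roll":0},{"tx":-37,"ty":4,"tz":0,"roll":0},{"tx":-37,"ty":4,"tz":0,"roll":0},{"tx":-37,"ty":4,"tz":0,"roll":0},{"tx":-37,"ty":4,"tz":0,"roll":0},{"tx":-37,"ty":4,"tz":0,"roll":0},{"tx":-37,"ty":4,"tz":0,"roll":0}]'
python3 -m handwheel '[{"tx":-37,"ty":4,"tz":0,"roll":0},{"tx":-37,"ty":4,"tz":0,"roll":0},{"tx":-37,"ty":5,"tz":0,"roll":0},{"tx":-30,"ty":5,"tz":0,"roll":0},{"tx":-20,"ty":3,"tz":0,"roll":0},{"tx":-10,"ty":0,"tz":0,"roll":0},{"tx":0,"ty":0,"tz":0,"roll":0},{"tx":0,"ty":0,"tz":0,"roll":0},{"tx":0,"ty":0,"tz":0,"roll":0}]'
```

```text
t: 26.43
tool_pos: [0.5347, 0.079, 0.1376]
tool_rot: [-2.221, -2.222, 0.0]
contact_force: [-0.2, 0.2, -0.7]
opening: 0.0465
grip_force: 41.3
t: 27.18
tool_pos: [0.5559, -0.0891, 0.1373]
tool_rot: [-2.22, -2.222, -0.0]
contact_force: [1.0, -0.4, -0.6]
opening: 0.0466
grip_force: 41.3
```

```bash
python3 -m handwheel '[{"tx":-12,"ty":2,"tz":0,"roll":0},{"tx":-11,"ty":0,"tz":10,"roll":0},{"tx":-4,"ty":0,"tz":25,"roll":0},{"tx":0,"ty":0,"tz":20,"roll":0},{"tx":0,"ty":0,"tz":10,"roll":0},{"tx":0,"ty":0,"tz":5,"roll":0},{"tx":0,"ty":0,"tz":0,"roll":0},{"tx":0,"ty":0,"tz":0,"roll":0}]'
python3 - <<'E'
from h import *
o=ctrl.get_obs();print(o["t"],o["tool_pos"])
n="scene"
im,d=optics.get_image(n); a=np.ascontiguousarray(im[:,:,::-1]); w=cloud(n,d); g=o["tool_pos"]
m=(np.hypot(w[...,0]-g[0],w[...,1]-g[1])<.03)&(w[...,2]>.025)&(w[...,2]<.08); P=w[m]; print(len(P),P.min(0).round(4),P.max(0).round(4))
cv2.imwrite("pics/c6.png",cv2.resize(a[180:330,210:410],None,fx=4,fy=4,interpolation=cv2.INTER_CUBIC))
E
```

```text
t: 27.85
tool_pos: [0.5586, -0.1175, 0.0679]
tool_rot: [2.221, 2.221, 0.0]
contact_force: [0.4, -0.2, -0.8]
opening: 0.0457
grip_force: 41.2
27.85 [ 0.55862017 -0.11749298  0.06793162]
317 [ 0.5307 -0.1436  0.0393] [ 0.588  -0.0941  0.0797]
```

View pics/c6.png

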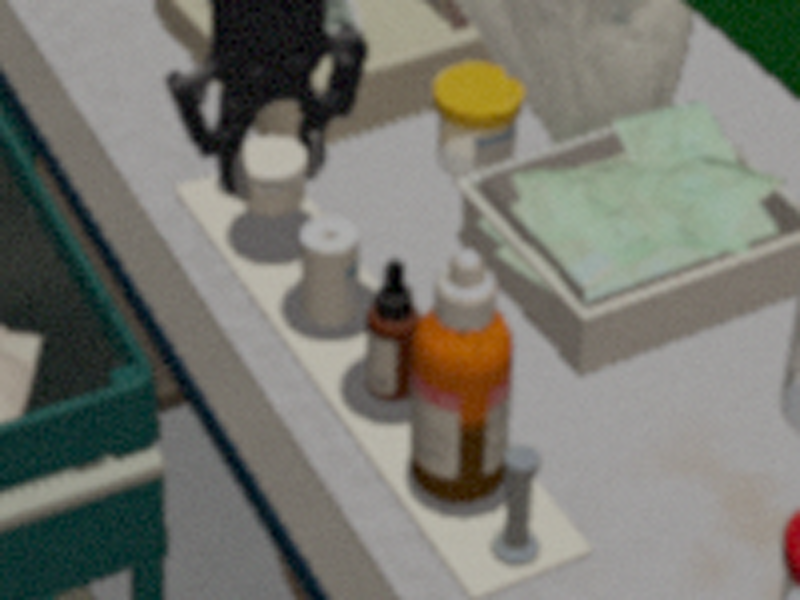

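Three things are standing on their pads, and the jar is over pad_1 (275,175), about 1.5 mm too far to −y. I'll correct that, lower and release.

```bash
python3 -m handwheel '[{"tx":1.5,"ty":-0.5,"tz":10,"roll":0},{"tx":0,"ty":0,"tz":12,"roll":0},{"tx":0,"ty":0,"tz":5,"roll":0},{"tx":0,"ty":0,"tz":3,"roll":0},{"tx":0,"ty":0,"tz":2,"roll":0},{"tx":0,"ty":0,"tz":0,"roll":0},{"tx":0,"ty":0,"tz":0,"roll":0}]'
python3 -m handwheel '[{"tx":0,"ty":0,"tz":0,"roll":0},{"tx":0,"ty":0,"tz":0,"roll":0},{"tx":0,"ty":0,"tz":0,"roll":0},{"tx":0,"ty":0,"tz":0,"roll":0},{"tx":0,"ty":0,"tz":0,"roll":0},{"tx":0,"ty":0,"tz":-10,"roll":0},{"tx":0,"ty":0,"tz":-25,"roll":0},{"tx":0,"ty":0,"tz":-35,"roll":0},{"tx":0,"ty":0,"tz":-35,"roll":0},{"tx":0,"ty":0,"tz":-35,"roll":0},{"tx":0,"ty":-10,"tz":-30,"roll":0},{"tx":20,"ty":-15,"tz":0,"roll":0}]' 85
python3 -m handwheel '[{"tx":35,"ty":-12,"tz":0,"roll":0},{"tx":35,"ty":-12,"tz":0,"roll":0},{"tx":35,"ty":-12,"tz":0,"roll":0},{"tx":35,"ty":-12,"tz":0,"roll":0},{"tx":35,"ty":-12,"tz":0,"roll":0},{"tx":20,"ty":0,"tz":0,"roll":0},{"tx":0,"ty":0,"tz":0,"roll":0},{"tx":0,"ty":0,"tz":0,"roll":0}]'
python3 - <<'E'
from h import *
G={"jar":(.5577,-.1163,.02,.05),"gauze":(.56,-.201,.02,.08),"dropper":(.5615,-.286,.02,.11),"squeeze":(.5627,-.3707,.02,.125),"cup":(.72,-.095,.045,.075)}
for n in("top","scene"):
    im,d=optics.get_image(n); w=cloud(n,d)
    cv2.imwrite(f"pics/end_{n}.png",im[:,:,::-1])
    w0=cloud(n,np.load(f"pics/{n}0.npz")["d"])
    for k,(x,y,a,b) in G.items():
        f=lambda w:w[(np.hypot(w[...,0]-x,w[...,1]-y)<.04)&(w[...,2]>a)&(w[...,2]<b)]
        P=f(w); print(n,k,len(P),((P.min(0)+P.max(0))/2).round(4)[:2],P.min(0).round(4),P.max(0).round(4), f(w0).mean(0).round(4)-P.mean(0).round(4) if k=="cup" else "")
a=cv2.imread("pics/end_scene.png"); b=cv2.imread("pics/end_top.png")
cv2.imwrite("pics/c7.png",np.vstack([cv2.resize(a[180:330,210:410],(560,420)),cv2.resize(b[160:260,260:440],(560,170+10))[:180]]))
E
```

```text
t: 28.48
tool_pos: [0.5576, -0.1158, 0.0358]
tool_rot: [-2.221, -2.221, 0.0]
contact_force: [-2.7, 0.6, 4.5]
opening: 0.0463
grip_force: 41.6
t: 29.48
tool_pos: [0.537, -0.099, 0.2153]
tool_rot: [2.214, 2.208, 0.01]
contact_force: [-0.5, 0.4, 1.2]
opening: 0.0849
grip_force: 0.0
t: 30.15
tool_pos: [0.4726, 0.0998, 0.2063]
tool_rot: [2.218, 2.223, 0.001]
contact_force: [1.0, 0.5, 0.2]
opening: 0.0849
grip_force: 0.0
top jar 244 [ 0.5551 -0.1151] [ 0.5329 -0.1385  0.0299] [ 0.5772 -0.0917  0.0493] 
top gauze 187 [ 0.5587 -0.2008] [ 0.5404 -0.2188  0.0225] [ 0.5769 -0.1828  0.0734] 
top dropper 167 [ 0.5619 -0.2814] [ 0.5452 -0.2966  0.021 ] [ 0.5785 -0.2663  0.1085] 
top squeeze 364 [ 0.562  -0.3644] [ 0.5338 -0.3902  0.02  ] [ 0.5901 -0.3385  0.125 ] 
top cup 403 [ 0.7255 -0.0962] [ 0.6938 -0.1269  0.0515] [ 0.7572 -0.0654  0.0704] [0.     0.     0.0001]
scene jar 252 [ 0.5545 -0.1166] [ 0.53   -0.1416  0.02  ] [ 0.5789 -0.0916  0.0489] 
scene gauze 310 [ 0.557  -0.2037] [ 0.5386 -0.2241  0.0201] [ 0.5753 -0.1834  0.0731] 
scene dropper 322 [ 0.5597 -0.2879] [ 0.5436 -0.3029  0.0205] [ 0.5758 -0.2728  0.1089] 
scene squeeze 913 [ 0.5591 -0.3723] [ 0.5314 -0.3992  0.0201] [ 0.5868 -0.3453  0.125 ] 
scene cup 358 [ 0.7245 -0.0986] [ 0.6911 -0.1316  0.0451] [ 0.7579 -0.0656  0.0748] [-1.e-04  2.e-04  0.e+00]
```

View pics/c7.png

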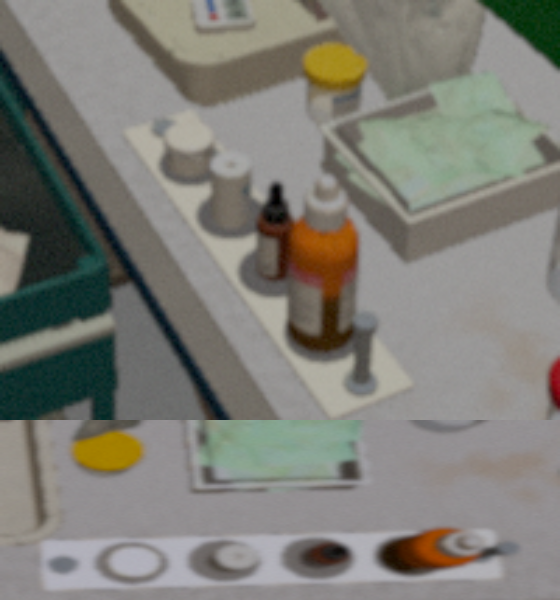

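All four stand upright in the middle of their pads, falling in height away from the post. The cup hasn't moved and the gripper is clear.

```bash
python3 -c "
from station import ctrl
print(ctrl.finish_job())"
```

```text
the job is handed in; nothing more can be done
None
```

The job is handed in: from the post end, the squeeze bottle, dropper bottle, gauze roll and ointment jar stand upright on pads 4, 3, 2 and 1, each within about 3 mm of its pad's centre on the last camera check; the specimen cup was not moved, and it took about 30 s of the 118 s allowed.

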